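Open the laundry cabinet's top drawer and sort two clothes pegs into its trays

ROBOT

A 6-joint arm with a two-finger parallel gripper is mounted at the origin on the work surface. World frame = base frame: x ahead of the robot, y to its left, z up, the work surface at z = 0. Lengths are in mm, angles in rad, forces in N, time in s.
With the tool pointing down it reaches from about 275 to 775 mm from the base axis. Payload 14.6 kg.
Tool frame: the origin (TCP) lies midway between the tips of the shut fingers; the grasp point (between the pads) lies 19 mm behind it; z points along the fingers, y is the line along which they close (so a half turn about z gives the same grasp; the last joint's range is limited). The gripper opens to 85 mm and grips with 20 to 120 N. Pads are 22 mm wide; open, the fingers measure 114 mm over their backs; the gripper's body (76 mm by 85 mm) begins 54 mm behind the grasp point. The pads swing forward as they close: fully open they stand 13 mm farther back than shut.
Start: joints at [-1.387, 0.263, -0.048, 1.259, 0, 1.415], TCP at [174.48, -495.161, 231.278] pointing down, gripper open.
Joint ranges: [-2.65, 2.65], [-0.89, 1.7], [-1.18, 1.37], [-2.13, 2.11], [-1.35, 1.29], [-3.14, 3.14]. Speed limits (rad/s): [1.89, 1.89, 2.57, 2.79, 3.14, 3.14].

INTERFACE

Orientations are given as a unit quaternion [w, x, y, z].
In Python, from station import r gives the robot as it stands. Calls block until the motion is done:
- r.reach(position, orientation): joint-space move of the TCP to a pose.
- r.movel(position, attitude=None, velocity=150): straight line of the TCP; attitude=None keeps the orientation; velocity is the mean speed in mm/s.
- r.move_joints(angles): joint-space move.
- r.set_gripper(opening, effort=None): opening from 0.0 (shut) to 1.0 (fully open); effort is the grip in N (None keeps the last); returns when the fingers have stopped.
- r.hold(seconds).
- r.solve_ik(position, orientation): joint angles nearest the present ones, or None.
- r.observe(): the state.
- r.read_camera(name): name is "scene" or "top" or "wrist"; returns (picture, depth): 480x640x3 uint8, red, green, blue; 480x640 float32, mm along the optical axis (not along the pixel's ray), 0 where there is no reading.
- r.camera_params(name): a dict with "camera_matrix" (3x3 intrinsics, pixels), "dist" ([k1, k2, p1, p2, k3] as OpenCV has them; the pictures are not rectified), "camera_from_world" (4x4, takes a point from world to camera coordinates). Camera axes: x right, y down, z forward; pixel columns grow to the right and rows downward; lengths in mm; the calibration is good to about 2 mm. A picture is of the moment at which its call begins: read the wrist's pose just before it. camera_params takes no time and is no camera call; for the wrist camera it gives the pose at the moment of the call.
A pose or a line that the arm cannot do raises r.PlanningError and nothing moves.
- r.hand_in(): hands the job in; it is judged then, once.
Trained networks look in the newest picture that a camera, given by its name, has taken for a name from the list of things; names that differ only in an ending like _2 or _b are one class to them, and where a whole thing is asked for, a point or a joint stands for the part that bears it (a point fixed in the world has none). Each returns a list of dicts, best first, with "conf" (0 to 1); they miss things now and then, are a little off and sometimes report something else, mostly with a low value. They report only what shows in the picture. A call takes as long as a camera call.
- r.search_frame(camera, target): "centre" ([x, y, z] in mm, in the coordinates of the camera as it stood for that picture, good to about 4 mm: the middle of the surface that is visible of it).
The state is a dict: "clock": time; "qpos": joint angles; "joint_velocities": joint speeds; "effort": joint torques, N m; "ee_pos": TCP position; "ee_rot": TCP orientation; "ft_force": force on the tool from outside, world axes, zero at the start; "ft_torque": the same for the moment, N m; "opening": opening from 0.0 (shut) to 1.0 (fully open); "grip_force": force on a finger pad.
Only numpy, scipy, OpenCV 4.12 (cv2) and the standard library are available. Lean on these libraries where they do the work, as an engineer would, in place of code of your own. Each camera call takes 0.05 s, during which the arm holds its last target. There are 200 camera calls.

TASK

Pull the top drawer of the little white cabinet out until the two trays inside are clear of the cabinet, then lay the loose yellow clothes peg in the yellow tray and the loose blue peg in the blue tray. Leave the drawer open like that for the next pegs, with the trays in place and each peg lying flat on its tray's floor; leave the bottom drawer shut and everything else, including the clip of three yellow pegs, where it is.

Things in the scene. Friction and masses are not known exactly. Their poses are not given: they have to be found in the camera images.
- cabinet: white cabinet fixed to the shelf, 220 mm deep (x), 250 mm wide (y), 148 mm high, with two drawers one above the other in pale wood. Origin at the centre of its underside; its front faces its own -x, towards the robot, and the drawers slide out along its -x.
- cabinet_drawer0 (a joint): top drawer's opening in m: 0 shut, 0.150 at its stop, starts shut or a little ajar. A sliding resistance of a few N; it stays where it is left. With it at 0.127 or more both trays are clear of the cabinet. The drawer's side walls and back reach 132 mm above the shelf, its front 137 mm.
- cabinet_drawer0_handle (a point): middle of the top drawer's dark steel bar handle, 110 mm above the shelf: a round bar 11 mm in diameter and 120 mm long, level, along the cabinet's y axis, its centre line 35 mm in front of the drawer's front face, on two thin 8 mm stems 51 mm left and right of the middle. Moves with the drawer; axes as the cabinet's.
- cabinet_drawer1 (a joint): bottom drawer's opening in m: 0 shut; it is to stay shut. Its handle is like the top one's, 62 mm lower.
- yellow_peg: loose yellow plastic clothes peg lying flat: 72 mm long (its x axis), 14 mm wide (y), 12 mm high (z), 20 g. Origin at its centre, 6 mm above what it lies on. Starts on the shelf to the left or right of the cabinet.
- yellow_tray: loose open yellow plastic tray inside the top drawer: outside 95 mm (x) by 100 mm (y) by 26 mm high, walls and floor 4 mm. Origin at the centre of its underside, z up. It rests on the drawer's floor, 84 mm above the shelf, side by side with the other tray; which is on the left varies. It moves with the drawer and keeps its x axis along the slide to within a few degrees.
- blue_peg: loose blue plastic clothes peg lying flat: 72 mm long (its x axis), 14 mm wide (y), 12 mm high (z), 20 g. Origin at its centre, 6 mm above what it lies on. Starts on the shelf to the left or right of the cabinet.
- blue_tray: loose open blue plastic tray inside the top drawer: outside 95 mm (x) by 100 mm (y) by 26 mm high, walls and floor 4 mm. Origin at the centre of its underside, z up. It rests on the drawer's floor, 84 mm above the shelf, side by side with the other tray; which is on the left varies. It moves with the drawer and keeps its x axis along the slide to within a few degrees.
- spray: bystander: white spray bottle with red trigger head, 68 mm diameter, 215 mm high. Origin at the centre of its underside.
- tub: bystander: green peg tub with closed flip-top lid, 118 x 138 x 104 mm. Origin at the centre of its underside.
- scraper: bystander: T-shaped aluminium lint scraper, 155 mm long, 12 mm high, lying on the middle of the cabinet's top, 148 mm above the shelf. Origin on its underside.
- clip: bystander: steel spring clip gripping three yellow pegs, 85 x 56 x 20 mm, lying on the shelf in front of the cabinet. Origin at the centre of its underside.
- brush: bystander: wooden scrubbing brush with orange bristles, 150 x 55 x 44 mm. Origin at the centre of its underside.

How it is judged (in metres and radians):
On the way:
1. the top drawer is pulled open until the trays are clear (more than 118 mm) (value of joint cabinet_drawer0 above 0.118 m), for 0.2 s.
At the end, for the whole second after the job is handed in: Top drawer open more than 118 mm; yellow peg in the yellow tray, blue in the blue, at rest: centre within 43 mm (x) and 45 mm (y) of the tray's middle and under 18 mm above its underside (flat on its floor, not on a rim); both trays level on the drawer's floor (value of joint cabinet_drawer0 above 0.118 m and x of yellow_peg in the frame of yellow_tray between -0.043 and 0.043 m and y of yellow_peg in the frame of yellow_tray between -0.045 and 0.045 m and z of yellow_peg in the frame of yellow_tray between 0 and 0.018 m and linear speed of each of yellow_peg, blue_peg below 0.02 m/s and height (world z) of yellow_tray between 0.075 and 0.095 m and angle between each of yellow_tray, blue_tray's own z axis and vertical below 0.15 rad and x of blue_peg in the frame of blue_tray between -0.043 and 0.043 m and y of blue_peg in the frame of blue_tray between -0.045 and 0.045 m and z of blue_peg in the frame of blue_tray between 0 and 0.018 m and height (world z) of blue_tray between 0.075 and 0.095 m); the robot touches nothing.
It fails at once if a bystander (spray bottle, tub, scraper, clip of pegs or brush) is moved more than 30 mm (distance of any of spray, tub, scraper, clip, brush from where it was at the start of the episode above 0.03 m).
It fails at once if the bottom drawer is pulled open more than 20 mm (value of joint cabinet_drawer1 above 0.02 m).
It also fails if it takes over 64 s, if anything falls off the work surface, if the arm or the gripper's body presses on something with over 40 N, if the wrist force passes 120 N, or if a joint passes its speed limit or range.

## Working session

There is one attempt and no reset: what is moved stays moved. The work goes in short steps, each a Python script; the robot and the scene stay as the last script left them, time stands still between calls to the robot, and variables do not carry over. Pictures are saved under pics/ and viewed, at most 10 in all, crops included, and the job is handed in when it is done.

```bash
mkdir -p pics; cat > h.py <<'E'
import numpy as np, cv2
from station import r
def w(cam,p):
    T=np.array(r.camera_params(cam)["camera_from_world"]); return (np.linalg.inv(T)@np.r_[p,1])[:3]
def cloud(cam,depth):
    P=r.camera_params(cam);K=np.array(P["camera_matrix"]);d=np.array(P["dist"],float)
    v,u=np.mgrid[0:480,0:640]
    n=cv2.undistortPoints(np.stack([u,v],-1).reshape(-1,1,2).astype(float),K,d).reshape(480,640,2)
    c=np.dstack([n*depth[...,None],depth]); T=np.linalg.inv(np.array(P["camera_from_world"]))
    return c@T[:3,:3].T+T[:3,3]
def snap(cam,name):
    im,d=r.read_camera(cam); cv2.imwrite(f"pics/{name}.png",im[...,::-1]); return im,d,cloud(cam,d)
def quat(ax,ay,az):
    from scipy.spatial.transform import Rotation as R
    q=R.from_matrix(np.array([ax,ay,az]).T).as_quat(); return [q[3],q[0],q[1],q[2]]
E
python3 - <<'E'
from h import *
for c in ("top","scene"):
    im,d,C=snap(c,c+"0"); np.save(c+"0.npy",C)
    for t in ["cabinet","cabinet_drawer0_handle","yellow_peg","blue_peg","spray","tub","scraper","clip","brush"]:
        print(c,t,[(np.round(w(c,o["centre"])).tolist(),round(o["conf"],2)) for o in r.search_frame(c,t)][:3])
print(r.observe()["clock"])
E
```

```text
top cabinet [([713.0, 46.0, 147.0], 0.62)]
top cabinet_drawer0_handle [([623.0, 35.0, 121.0], 0.94), ([755.0, 92.0, 156.0], 0.54)]
top yellow_peg [([450.0, 333.0, 13.0], 0.29)]
top blue_peg [([454.0, 332.0, 12.0], 0.63)]
top spray [([648.0, -304.0, 148.0], 0.6)]
top tub [([622.0, 377.0, 101.0], 0.71)]
top scraper [([755.0, 94.0, 159.0], 0.89)]
top clip []
top brush [([435.0, -498.0, 47.0], 0.86)]
scene cabinet [([770.0, -38.0, 135.0], 0.56)]
scene cabinet_drawer0_handle [([619.0, -9.0, 135.0], 0.74)]
scene yellow_peg [([393.0, -338.0, 6.0], 0.52)]
scene blue_peg []
scene spray [([673.0, -331.0, 123.0], 0.56)]
scene tub [([645.0, 355.0, 105.0], 0.8)]
scene scraper [([760.0, 86.0, 159.0], 0.92)]
scene clip [([419.0, 53.0, 13.0], 0.6)]
scene brush [([400.0, -512.0, 41.0], 0.58)]
1.0
```

View pics/top0.png

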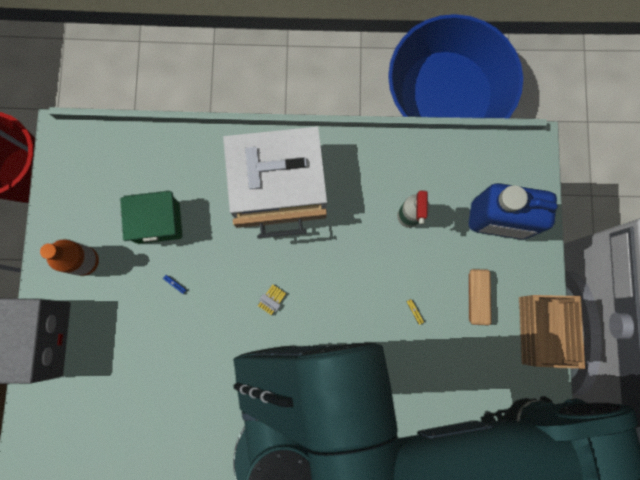

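View pics/scene0.png

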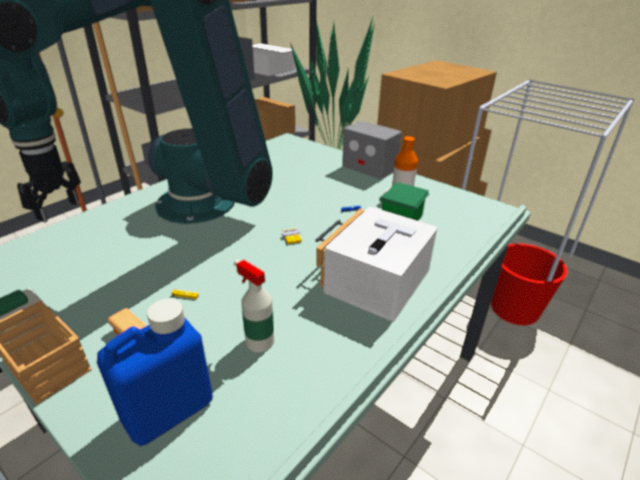

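The top view shows the cabinet at about (275,175), drawer front at (280,216) slightly ajar, handle at (283,232). The blue peg is at (176,285), the yellow peg at (416,312) and the clip at (273,299). The scene view agrees. Next I measure the poses.

```bash
python3 - <<'E'
import numpy as np,cv2
C=np.load("top0.npy"); im=cv2.imread("pics/top0.png"); hsv=cv2.cvtColor(im,cv2.COLOR_BGR2HSV)
def rect(m,n):
    p=C[m]; 
    rc=cv2.minAreaRect(p[:,:2].astype(np.float32)); print(n,m.sum(),np.round(np.median(p,0),1),[np.round(x,1) for x in rc],np.round(cv2.boxPoints(rc)).tolist())
u=np.arange(640)[None];v=np.arange(480)[:,None]
def box(a,b,c,d): return (u>=a)&(u<=b)&(v>=c)&(v<=d)
S=hsv[...,1];H=hsv[...,0]
rect(box(155,195,270,300)&(H>100)&(H<130)&(S>120),"blue")
rect(box(400,432,292,332)&(H>15)&(H<35)&(S>120),"yel")
rect(box(250,295,278,320)&((H>15)&(H<35)&(S>110)),"clip")
Z=C[...,2]
rect(box(215,335,120,220)&(Z>140)&(Z<156)&(S<60),"cabtop")
rect(box(215,335,195,228)&(Z>120)&(Z<146)&(S>70)&(H<25),"drawerfront")
rect(box(245,335,220,242)&(Z>85)&(Z<125),"handle")
rect(box(110,190,185,250)&(Z>80),"tub")
rect(box(395,440,185,230)&(Z>30),"spray")
from h import r
o=r.search_frame("top","clip");print(o and o[0])
E
```

```text
blue 113 [451.8 326.2  10.8] [array([454.1, 328.4]), array([68. , 12.7]), np.float64(54.2)] [[429.0, 305.0], [439.0, 297.0], [479.0, 352.0], [469.0, 360.0]]
yel 117 [ 391.4 -334.    10.4] [array([ 384.9, -206.8]), array([ 63. , 287.5]), np.float64(3.7)] [[344.0, -65.0], [363.0, -352.0], [426.0, -348.0], [407.0, -61.0]]
clip 234 [429.2  53.8  11. ] [array([385.6,   7.1]), array([166.8,  69.9]), np.float64(58.2)] [[312.0, -45.0], [371.0, -82.0], [459.0, 60.0], [400.0, 96.0]]
cabtop 6536 [739.8  50.6 148.5] [array([749.6,  53.8]), array([208.5, 250.4]), np.float64(7.6)] [[630.0, 164.0], [663.0, -84.0], [870.0, -57.0], [836.0, 192.0]]
drawerfront 770 [627.6  38.4 133.9] [array([631.3,  37.9]), array([ 28.1, 242. ]), np.float64(8.0)] [[601.0, 156.0], [634.0, -84.0], [662.0, -80.0], [628.0, 160.0]]
handle 398 [592.   46.8 113.5] [array([597.7,  48.2]), array([ 42.9, 158.3]), np.float64(7.6)] [[566.0, 124.0], [587.0, -33.0], [629.0, -27.0], [609.0, 129.0]]
tub 2458 [625.5 384.7 104.1] [array([541.6, 184.5]), array([614.4, 167.9]), np.float64(67.0)] [[344.0, -65.0], [499.0, -131.0], [739.0, 434.0], [585.0, 500.0]]
spray 824 [ 647.4 -307.7  155.2] [array([ 503.9, -214.9]), array([ 71.4, 431.6]), np.float64(56.3)] [[305.0, -125.0], [664.0, -364.0], [703.0, -305.0], [344.0, -65.0]]
[]
```

```bash
cat >> h.py <<'E'
YAW=np.deg2rad(7.7); CX=np.array([np.cos(YAW),np.sin(YAW),0]); CY=np.array([-np.sin(YAW),np.cos(YAW),0]); DN=np.array([0,0,-1.])
def qdown(yv):
    """tool down, closing along +-yv; the sign with the smaller last joint"""
    y=np.array([yv[0],yv[1],0.]); y/=np.linalg.norm(y); return [quat(np.cross(s*y,DN),s*y,DN) for s in (1,-1)]
def best(p,yv):
    c=[(abs(j[5]),q) for q in qdown(yv) if (j:=r.solve_ik(p,q)) is not None]; return min(c,key=lambda t:t[0])[1]
E
python3 - <<'E'
from h import *
im=cv2.imread("pics/top0.png"); C=np.load("top0.npy"); hsv=cv2.cvtColor(im,cv2.COLOR_BGR2HSV)
m=np.zeros((480,640),bool); m[292:332,400:432]=1
m&=(hsv[...,0]>15)&(hsv[...,0]<35)&(hsv[...,1]>120)&(C[...,2]<25); rc=cv2.minAreaRect(C[m][:,:2].astype(np.float32)); print("yel",rc,cv2.boxPoints(rc).round().tolist())
p=np.array([583,32,0.]); q=best([583,32,250],CX)
r.set_gripper(0.6); r.reach([583,32,260],q); 
im,d,Cw=snap("wrist","w1")
for t in ("cabinet_drawer0_handle",): print([(np.round(w("wrist",o["centre"])).tolist(),o["conf"]) for o in r.search_frame("wrist",t)])
s=r.observe(); print(s["clock"],s["ee_pos"],s["qpos"],s["opening"],s["ft_force"])
# profile along cabinet x through the handle middle
P=Cw.reshape(-1,3)-p; a=P@CX; b=P@CY
for z0,z1,n in ((100,125,"bar"),(125,142,"front")):
    k=(abs(b)<40)&(P[:,2]>z0)&(P[:,2]<z1)&(a>-40)&(a<80); print(n,k.sum(),np.percentile(a[k],[1,25,50,75,99]).round(1) if k.any() else "", np.percentile(P[k,2],[50,99]).round(1) if k.any() else "")
E
```

```text
yel ((393.9520263671875, -334.57574462890625), (66.56553649902344, 16.175477981567383), 29.473615646362305) [[361.0, -344.0], [369.0, -358.0], [427.0, -325.0], [419.0, -311.0]]
[([693.0, 63.0, 149.0], 0.68), ([616.0, 58.0, 124.0], 0.66)]
3.9583 [583.02325822  31.26417013 259.9843693 ] [-8.59137759e-02  3.61205630e-01  1.74536460e-01  1.38412730e+00
 -8.05954022e-05  1.35171783e+00] 0.6000735002673697 [ 0.74005204 -0.16102422  0.47587536]
bar 1509 [-7.  -3.4  0.   3.6 69.8] [115.6 123.7]
front 2620 [32.5 36.6 42.1 49.3 62. ] [136.3 141.1]
```

View pics/w1.png

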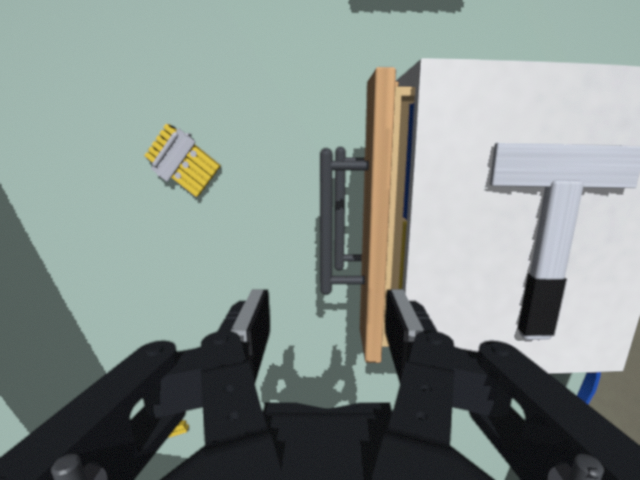

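The wrist view shows the bar at column ~327 and the drawer front at ~377. The drawer is slightly ajar, with the blue tray on the left (+y) and yellow on the right. The bar's depth profile is centred on my estimate and its top is at 115.6 mm, as expected. I'll grip it and pull.

```bash
python3 - <<'E'
from h import *
p=np.array([583,32,0.]); q=best([583,32,250],CX)
r.set_gripper(0.36); f0=np.array(r.observe()["ft_force"])
r.movel([583,32,150],velocity=200); r.movel([583,32,94],velocity=80)
s=r.observe(); print("down",np.array(s["ft_force"])-f0)
r.set_gripper(0.0,40); s=r.observe(); print("grip",s["opening"],s["grip_force"],np.array(s["ft_force"])-f0)
t=0
for dt in [80,20]+[8]*8:
    t+=dt; e=p-CX*t; e[2]=94; r.movel(e.tolist(),velocity=80)
    s=r.observe(); f=np.array(s["ft_force"])-f0; print(t,np.round(s["ee_pos"],1),f.round(1),round(s["opening"],3))
    if f@CX>25: break
print(s["clock"])
E
```

```text
down [1.1902576  0.03561585 3.25271928]
grip 0.10912950705209996 38.94323766231537 [-0.75960593 -0.52121125  2.62677973]
80 [503.9  21.5  94. ] [-0.3  3.4  4.3] 0.108
100 [483.9  18.8  94. ] [-1.9  4.4  4.2] 0.107
108 [476.1  17.8  94. ] [-1.5  5.9  5.1] 0.109
116 [468.2  16.7  94. ] [-2.2  5.5  6.2] 0.11
124 [460.2  15.6  94. ] [-1.9  5.9  5.2] 0.113
132 [452.2  14.6  94. ] [-1.3  6.   4.9] 0.111
140 [447.2  13.9  94.3] [15.2 10.4 -8.6] 0.108
148 [447.2  12.6  96.7] [ 49.9  17.4 -14.1] 0.103
9.2083
```

```bash
python3 - <<'E'
from h import *
p=np.array([583,32,94.])
r.movel((p-CX*136).tolist(),velocity=60); s=r.observe(); print(s["ee_pos"],s["ft_force"])
r.set_gripper(0.36); e=p-CX*136
for z in (160,300): r.movel([e[0],e[1],z],velocity=150)
r.reach([490,40,330],best([490,40,330],CX))
im,d,C=snap("wrist","w2"); np.save("w2.npy",C)
for t in ("yellow_tray","blue_tray","cabinet_drawer0_handle"): print(t,[(np.round(w("wrist",o["centre"])).tolist(),round(o["conf"],2)) for o in r.search_frame("wrist",t)])
hsv=cv2.cvtColor(im,cv2.COLOR_RGB2HSV)
for n,a,b in (("yellow",15,35),("blue",100,130)):
    m=(hsv[...,0]>a)&(hsv[...,0]<b)&(hsv[...,1]>100)&(C[...,2]>80)&(C[...,2]<118)
    k,l,st,_=cv2.connectedComponentsWithStats(m.astype(np.uint8)); m=l==1+st[1:,4].argmax()
    rc=cv2.minAreaRect(C[m][:,:2].astype(np.float32)); print(n,m.sum(),np.round(rc[0],1),np.round(rc[1],1),rc[2],np.percentile(C[m][:,2],[5,50,95]).round(1))
print(r.observe()["clock"])
E
```

```text
[451.99010956  13.33878512  96.21887607] [ 2.10247466  2.9429445  34.29264478]
yellow_tray [([575.0, -12.0, 92.0], 0.69)]
blue_tray [([565.0, 83.0, 89.0], 0.92)]
cabinet_drawer0_handle [([535.0, 43.0, 106.0], 0.97)]
yellow 6687 [578.9 -21.9] [106.3 103.4] 7.328020095825195 [ 87.7  89.3 111. ]
blue 8671 [563.7  81.8] [104.  99.] 7.6789398193359375 [ 87.8  89.3 111.1]
12.1167
```

View pics/w2.png

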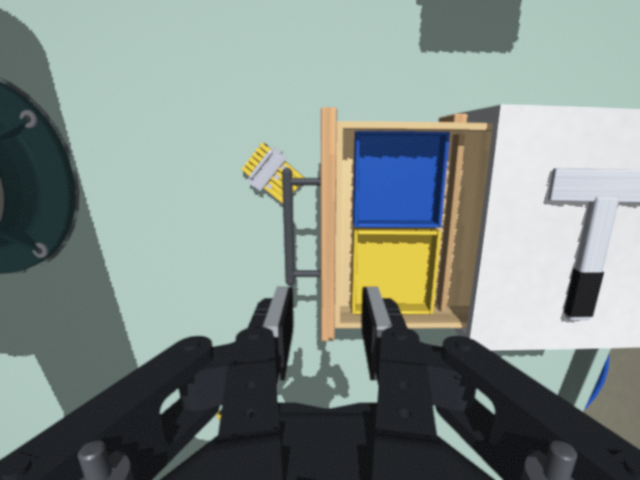

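Drawer is open to near its stop (about 146 mm). The blue tray shows at (400,180), the yellow at (395,272), both clear of the cabinet, with rims and floors at the expected heights. Next is the blue peg.

```bash
cat >> h.py <<'E'
def find(col,near,tag,zr=(3,25)):
    im,d,C=snap("wrist",tag); hsv=cv2.cvtColor(im,cv2.COLOR_RGB2HSV); a,b={"yellow":(15,35),"blue":(100,130)}[col]
    m=(hsv[...,0]>a)&(hsv[...,0]<b)&(hsv[...,1]>110)&(C[...,2]>zr[0])&(C[...,2]<zr[1])&(np.hypot(C[...,0]-near[0],C[...,1]-near[1])<60)
    k,l,st,_=cv2.connectedComponentsWithStats(m.astype(np.uint8)); m=l==1+st[1:,4].argmax()
    c,s,_=rc=cv2.minAreaRect(C[m][:,:2].astype(np.float32)); B=cv2.boxPoints(rc); e=[B[1]-B[0],B[2]-B[1]]; L=max(e,key=np.linalg.norm)
    print(col,m.sum(),np.round(c,1),np.round(s,1),"z",np.percentile(C[m][:,2],[5,50,95]).round(1),"dir",np.round(L,1)); return np.array(c),L/np.linalg.norm(L)
def pick(col,near,L0):
    n=[-L0[1],L0[0]]; r.set_gripper(0.6); p=[*near,190]; r.reach(p,best(p,n))
    c,L=find(col,near,"find_"+col); assert np.hypot(*(c-near))<15
    q=best([*c,120],[-L[1],L[0]]); r.movel([*c,100],q,velocity=200); r.movel([*c,3],velocity=80)
    r.set_gripper(0.0,35); s=r.observe(); print("grip",s["opening"],s["grip_force"],s["ft_force"])
    r.movel([*c,200],velocity=200); s=r.observe(); print("lift",s["opening"],s["grip_force"],s["clock"])
E
python3 - <<'E'
from h import *
r.movel([490,40,345],velocity=200)
pick("blue",np.array([454,328.5]),[.585,.81])
snap("wrist","w3")
E
```

```text
blue 904 [451.2 328.6] [71.  13.4] z [11.4 13.3 14.4] dir [41.2 57.7]
grip 0.1546874899694829 35.10529339313507 [-1.61962495 -0.06468194  5.49661955]
lift 0.14839796227578558 34.39886927604675 17.8583
```

View pics/w3.png

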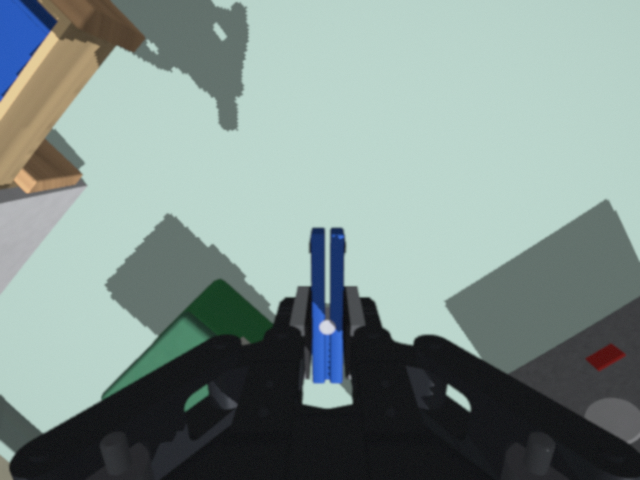

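The blue peg is held squarely at (327,310). Now I place it lengthwise along the cabinet's y.

```bash
cat >> h.py <<'E'
def place(c):
    q=best([*c,150],CX); f0=np.array(r.observe()["ft_force"]); r.reach([*c,230],q); s=r.observe(); print("held",s["opening"],s["grip_force"])
    r.movel([*c,130],velocity=150); r.movel([*c,92.5],velocity=60); s=r.observe(); print("down",s["ee_pos"],np.array(s["ft_force"])-f0)
    r.set_gripper(0.34); r.movel([*c,130],velocity=60); r.movel([*c,260],velocity=200); print(r.observe()["clock"])
E
python3 - <<'E'
from h import *
place([564.5,82.5])
r.reach([490,0,330],best([490,0,330],CX)); snap("wrist","w4")
for t in ("yellow_tray","blue_tray","blue_peg"): print(t,[(np.round(w("wrist",o["centre"])).tolist(),round(o["conf"],2)) for o in r.search_frame("wrist",t)])
E
```

```text
held 0.14492258925911805 34.39643919467926
down [564.48665237  82.49284267  92.3885564 ] [ 0.4170173  -0.31170063 -0.52569957]
23.0417
yellow_tray [([574.0, -20.0, 91.0], 0.98)]
blue_tray [([559.0, 89.0, 89.0], 0.79), ([408.0, 62.0, 15.0], 0.19)]
blue_peg [([560.0, 88.0, 100.0], 0.68)]
```

View pics/w4.png

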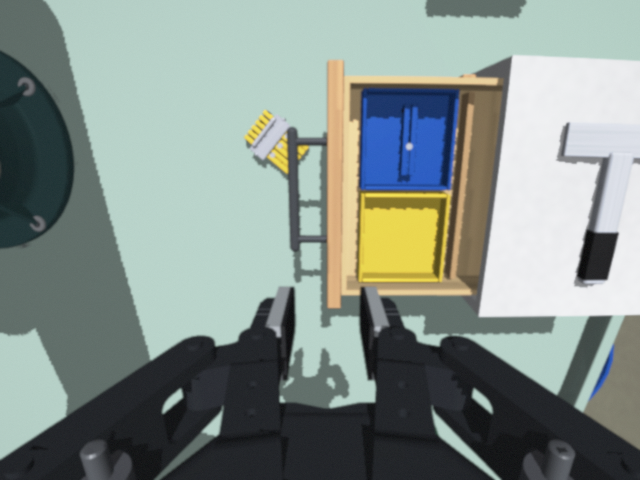

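The blue peg lies flat in the middle of the blue tray at (408,143). The yellow tray is at (404,237), so the yellow peg is next.

```bash
python3 - <<'E'
from h import *
pick("yellow",np.array([393,-334.5]),[.87,.49])
s=r.observe(); assert 0.08<s["opening"]<0.25
r.movel([*s["ee_pos"][:2],260],velocity=200)
place([576,-19.5])
r.reach([490,0,330],best([490,0,330],CX)); snap("wrist","w5")
for t in ("yellow_tray","yellow_peg","blue_tray","blue_peg"): print(t,[(np.round(w("wrist",o["centre"])).tolist(),round(o["conf"],2)) for o in r.search_frame("wrist",t)])
E
```

```text
yellow 861 [ 390.  -333.7] [71.2 13. ] z [11.4 13.2 14.3] dir [61.8 35.5]
grip 0.1472236333959077 34.99512255191803 [-1.42458958  0.88844561  5.51252133]
lift 0.1490615871197811 34.342875480651855 30.0
held 0.1489277843812433 34.339717626571655
down [575.96774365 -19.51545365  92.37691027] [0.56489666 0.02920675 0.96409791]
36.175
yellow_tray [([581.0, -22.0, 91.0], 0.59), ([581.0, -16.0, 93.0], 0.27)]
yellow_peg [([573.0, -14.0, 95.0], 0.68), ([662.0, 43.0, 148.0], 0.22)]
blue_tray [([619.0, 157.0, 76.0], 0.7), ([576.0, -15.0, 100.0], 0.18)]
blue_peg [([560.0, 84.0, 101.0], 0.95), ([563.0, 86.0, 87.0], 0.45)]
```

View pics/w5.png

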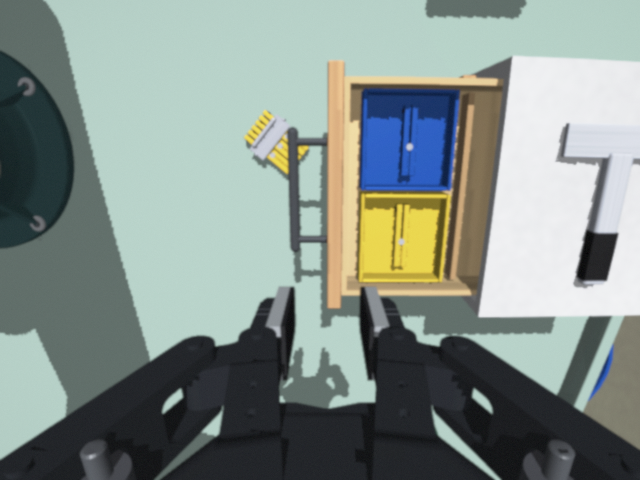

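Both pegs lie flat near their trays' middles, yellow at (401,240) and blue at (408,143). The trays, the clip at (275,143) and the scraper have not moved, the drawer is open and the robot is clear of everything.

```bash
python3 -c "
from h import *
r.hold(0.3); print(r.hand_in(), r.observe()['clock'])"
```

```text
the job is handed in; nothing more can be done
the job is handed in; nothing more can be done
```

The job is handed in, with no verdict returned: the top drawer is open to about 146 mm, each peg lies flat in its matching tray, and I saw nothing else moved in the last wrist view, which did not cover the spray bottle, tub or brush.

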